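# Pull the start-button cap off a tray sealer's console for washing

### The arm

A 6-joint arm with a two-finger parallel gripper is mounted at the origin on the work surface. World frame = base frame: x ahead of the robot, y to its left, z up, the work surface at z = 0. Lengths are in m, angles in rad, forces in N, time in s.
With the tool pointing down it reaches from about 0.3 to 0.775 m from the base axis. Payload 14.6 kg.
Tool frame: the origin (TCP) lies on the centre line of the jaws, within the pads' length; the fingertips stand 19 mm ahead of it and the grasp point (between the pads) is the TCP; y points along the fingers, x is the direction in which the jaws open and shut, and the axes are right-handed (so a half turn about y gives the same grasp; the last joint's range is limited). The gripper opens to 94 mm and grips with 3 to 60 N. Pads are 16 mm wide; open, the fingers measure 119 mm over their backs; the gripper's body (75 mm by 177 mm) begins 78 mm behind the grasp point.
Start: joints at [1.163, 0.3, 1.521, -0, 1.321, -0.067], TCP at [0.184, 0.518, 0.224] pointing down, gripper open.
Joint ranges: [-3.03, 3.03], [-0.79, 2.21], [0.23, 2.52], [-1.04, 4.18], [0, 3.07], [-2.55, 2.55]. Speed limits (rad/s): [2.22, 2.22, 2.57, 3.14, 3.14, 3.14].

### API

Orientations are given as [roll, pitch, yaw] about the fixed x, y, z axes, in that order (R = Rz(yaw) Ry(pitch) Rx(roll)).
In Python, from station import get_obs, cams, workorder gives the robot as it stands.
- The arm moves only by the shell command python3 -m handwheel 'ROWS' [FORCE]. ROWS is JSON, a list of rows, each an object of numbers: "fingers": the opening, from -1 (shut) to 1 (fully open); "x", "y", "z": the shift along the tool's x, y, z in m; "spin": the turn about the tool's y in degrees. In form: [{"fingers": .., "x": .., "y": .., "z": .., "spin": ..}, ...]. A call has exactly 10 rows; each row is the pose to reach, as a shift and turn from the pose commanded when the call began, along the tool's axes at that moment; what a row does not reach only later rows make up. A row lasts 1/10 s, in which the tool goes at most 50 mm and 8.59 degrees, less where a joint would pass 70% of its speed; a pose out of reach is approached as far as the arm can. A call with a gripper value outside its range is refused whole. The fingers move at their own pace and stop on an object; FORCE is the grip in N (left out, the last holds). Time passes only in rows, so rows that repeat a pose let the fingers close, or fill a call up. It gives the time, the measured TCP pose, the force and the opening at its end, in the units of the state.
- get_obs(): the state, without advancing time (a new reading comes with each control period).
- cams.camera(name): name is "scene" or "top" or "wrist"; returns (picture, depth): 384x512x3 uint8, red, green, blue; 384x512 float32, m along the optical axis (not along the pixel's ray), 0 where there is no reading.
- cams.get_calibration(name): a dict with "fx", "fy", "cx", "cy" (pixels), "view" (4x4, takes a point from world to camera coordinates). Camera axes: x right, y down, z forward; pixel columns grow to the right and rows downward; lengths in m; the calibration is good to about 2 mm. The wrist camera is an equidistant fisheye: a pixel r from the principal point sees the ray r / f radians off the axis. A picture is of the moment at which its call begins: read the wrist's pose just before it. get_calibration takes no time and is no camera call; for the wrist camera it gives the pose at the moment of the call.
- workorder.hand_in(): hands the job in, once; it reports no verdict.
The state is a dict: "time_s": time; "qpos": joint angles; "joint_vel": joint speeds; "tau": joint torques, N m; "ee_pos": TCP position; "eef_rot": TCP orientation; "force": force on the tool from outside, world axes, zero at the start; "moment": the same for the moment, N m; "grip_width": finger opening in m.
Only numpy, scipy, OpenCV 4.12 (cv2) and the standard library are available. Lean on these libraries where they do the work, as an engineer would, in place of code of your own. Each camera call takes 0.05 s, during which the arm holds its last target. There are 200 camera calls.

### The job

The square red button cap on the tray sealer's console has to be washed. Take the blue-handled fork puller, slide its fork flat under the cap from the open side of the yellow guard until you feel it bear lightly against the cap's neck, then pull straight up, keeping the cap level, until it pops off, and set the puller down standing in the white wash tray with the cap still in its fork. Do not touch the cap with the gripper, do not press or shove hard on the cap or the console, do not drop the puller, and leave the meal trays and the bottle where they are.

Things in the scene. Friction and masses are not known exactly. Their poses are not given: they have to be found in the camera images.
- console: Aluminium control console of the sealer, fixed to the bench: box 170 (x) x 130 (y) x 45 mm high. Origin at the centre of its underside; its flat top panel is at z = +45 mm. The cap stands on it at x = +25, y = 0, inside a three-sided yellow guard that is open to the console's -x side.
- console_seat (a point): Point on the panel under the cap's axis (the shaft's foot), axes as the console's. Guard: walls 4 mm thick, 10 mm high; side walls with inner faces at y = +-29 mm, from x = -26 to +28; rear wall with inner face at x = +28. Towards -x the panel is flat and bare for 105 mm.
- cap: Square red button cap with white inlay, about 35 g, loose but snapped on the console's 13 mm high shaft; axes parallel to the console's. Origin at the centre of the neck's underside, which rests on the panel. Neck 18 x 18 mm, z = 0 to 7. Head 36 x 36 mm, z = 7 (flat underside of the flange) to 22. So between panel and flange there is a gap of 7 mm.
- cap_snap (a point): Inside the cap, on its axis, 5 mm above its origin: the lip that snaps over two spring balls on the shaft. A straight pull meets a peak of about 7 to 15 N within the first 5 mm, then it pops loose; the cap is clear of the shaft 13 mm up. Damage: more than 8 N sideways on the seated cap, more than 20 N in the pull, more than 35 N of the puller on the panel.
- puller: Green fork puller, C-shaped, about 160 g, standing freely on its fork. Origin on the fork's underside; +x points out of the fork's mouth, z up. Fork: plate 4 mm thick, 36 mm wide, clamped firmly; its reach is set differently each time and is not measured: slot 22 mm wide, open to +x, its end face anywhere from x = -13 to -5 mm, tips 25 mm ahead of that face, rear end 28 mm behind it.
- puller_grip (a point): Centre of the puller's blue upright handle, 67 mm above the puller's origin, axes as the puller's. Handle 28 (x) x 20 (y) x 46 mm high (z = 44 to 90 above the fork's underside); grip it across its 20 mm (along y). Below it a top plate (z = 38 to 44, x = -34 to +15) and at the rear a spine (x = -34 to -28): 34 mm clear height over the fork.
- wash_tray: White open plastic tray, fixed to the bench, 190 (x) x 150 (y) x 32 mm high, walls and floor 4 mm thick; origin at the centre of its underside, inner floor at z = +4 mm. With the fork standing on the tray floor the cap stands on its own neck inside the fork.
- meal_a: Sealed meal tray, orange, 115 x 90 x 34 mm, loose; origin at the centre of its underside. Leave alone.
- meal_b: Sealed meal tray, brown, 115 x 90 x 34 mm, loose; origin at the centre of its underside. Leave alone.
- sanitiser: White bottle with blue cap, 56 mm in diameter, 140 mm high, loose, upright; origin at the centre of its underside. Leave alone.
Not all that is in view belongs to the job. There is more than one size of the puller; the job needs the smaller. Of the things shaped like the wash_tray, the white one is meant.

How it is judged:
By the outcome, as a careful person would: the job done as asked, in the order asked, and still so for the second after the job is handed in, with the robot touching nothing.
It also fails if it takes over 58 s, if anything falls off the work surface, if the arm or the gripper's body presses on something with over 40 N, if the wrist force passes 120 N, or if a joint passes its speed limit or range.

## Working session

There is one attempt and no reset: what is moved stays moved. The work goes in short steps, Python scripts to look and compute and a shell command to move; the robot and the scene stay as the last step left them, time stands still between calls to the robot, and variables do not carry over. Pictures are saved under pics/ and viewed, about 8 in all and at most 12, crops included, and the job is handed in when it is done.

```bash
mkdir -p pics; ls; python3 - <<'E'
from station import get_obs,cams
import cv2,numpy as np
o=get_obs();print({k:np.round(v,3).tolist() for k,v in o.items()})
for n in("scene","top"):
    p,d=cams.camera(n);cv2.imwrite(f"pics/{n}0.png",cv2.resize(p[:,:,::-1],(800,600),interpolation=cv2.INTER_CUBIC));np.savez(f"{n}0.npz",p=p,d=d)
    c=cams.get_calibration(n);print(n,c['fx'],c['cx'],c['cy'],np.round(c['view'],3).tolist())
E
```

```text
pics
{'time_s': 0.0, 'qpos': [1.163, 0.301, 1.522, -0.0, 1.321, -0.067], 'joint_vel': [0.001, -0.0, 0.0, -0.001, 0.001, -0.001], 'tau': [0.0, -53.181, -35.273, 0.071, 0.025, -0.0], 'ee_pos': [0.184, 0.518, 0.224], 'eef_rot': [-1.571, 0.001, 1.23], 'force': [-0.204, 0.616, -0.097], 'moment': [-0.006, -0.019, 0.036], 'grip_width': 0.094}
scene 395.9991594709102 253.33730282682663 187.019366950322 [[0.517, 0.856, 0.006, -0.302], [0.56, -0.332, -0.759, -0.203], [-0.648, 0.396, -0.651, 1.532], [0.0, 0.0, 0.0, 1.0]]
top 479.8056019666044 260.3179027803313 188.42690685227998 [[-0.025, -1.0, 0.007, 0.08], [-0.99, 0.024, -0.142, 0.508], [0.142, -0.01, -0.99, 1.25], [0.0, 0.0, 0.0, 1.0]]
```

View pics/scene0.png

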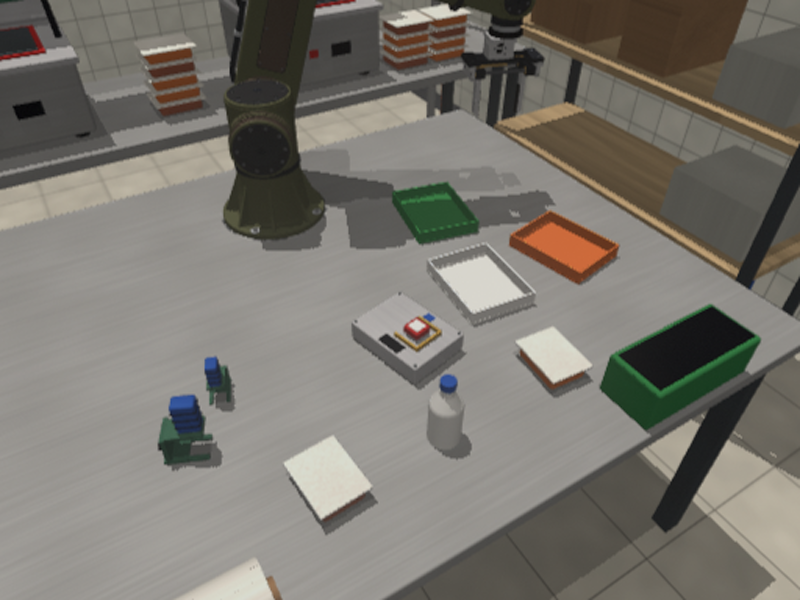

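View pics/top0.png

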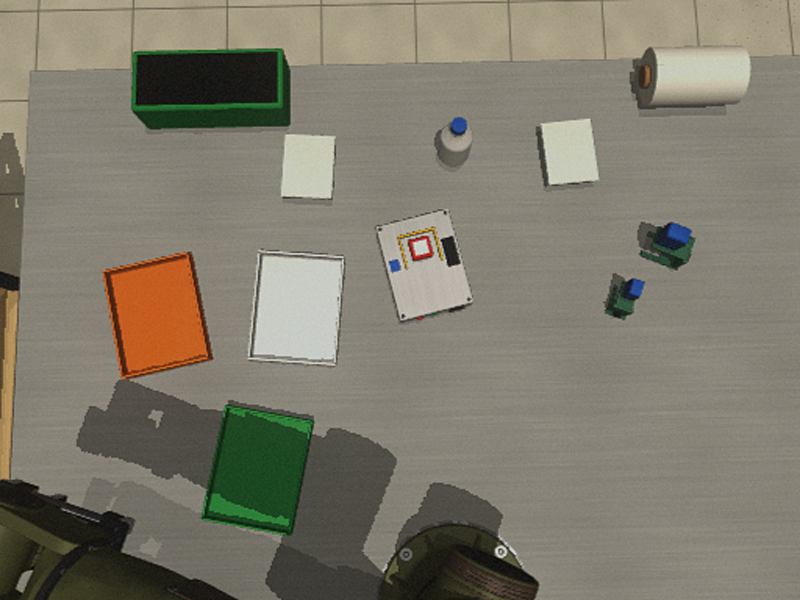

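The scene shows the small puller at about (215,380) and the console at (408,335). In the top view the small puller is at (625,298), the console at (425,265) and the white tray at (297,307). The guard opens toward the robot. Next I'll measure these from the depth clouds.

```bash
cat > h.py <<'E'
import numpy as np,cv2
from station import get_obs,cams
def cloud(n,p=None,d=None):
    if p is None:p,d=cams.camera(n)
    c=cams.get_calibration(n);v,u=np.mgrid[:384,:512]
    X=np.stack([(u-c['cx'])/c['fx']*d,(v-c['cy'])/c['fy']*d,d],-1)
    V=np.array(c['view']);return p.astype(int),(X-V[:3,3])@V[:3,:3],d>0
def rect(P):
    (c,s,a)=cv2.minAreaRect((P[:,:2]*1000).astype(np.float32));return np.round(c,1),np.round(s,1),round(a,1)
E
python3 - <<'E'
from h import *
for n in("top","scene"):
    z=np.load(f"{n}0.npz");p,X,ok=cloud(n,z['p'],z['d'])
    r,g,b=p[...,0],p[...,1],p[...,2];x,y,h=X[...,0],X[...,1],X[...,2]
    blue=ok&(b>r+50)&(b>g+40)&(h>.03)&(h<.11)
    k,l=cv2.connectedComponents(blue.astype(np.uint8))
    for i in range(1,k):
        Q=X[l==i]
        if len(Q)>15:print(n,'blue',len(Q),Q.mean(0).round(3),Q.min(0).round(3),Q.max(0).round(3),rect(Q[Q[:,2]>Q[:,2].max()-.008]))
    cx,cy=(.57,-.0)
    reg=ok&(h>.025)&(h<.055)
    k,l=cv2.connectedComponents(cv2.erode(reg.astype(np.uint8),np.ones((2,2))))
    for i in range(1,k):
        Q=X[l==i]
        if len(Q)>300:print(n,'h25-55',len(Q),Q.mean(0).round(3),rect(Q))
    w=ok&(h<.04)&(p.min(-1)>215)
    k,l=cv2.connectedComponents(w.astype(np.uint8))
    for i in range(1,k):
        Q=X[l==i]
        if len(Q)>300:print(n,'white',len(Q),Q.mean(0).round(3),rect(Q))
    red=ok&(r>g+80)&(r>b+80)&(h>.05)&(h<.09)
    Q=X[red];print(n,'cap',len(Q),Q.mean(0).round(3),rect(Q))
    gr=ok&(g>r+15)&(g>b+8)&(h>.0)&(h<.06)&(x>.4)&(x<.65)&(y<-.15)
    k,l=cv2.connectedComponents(gr.astype(np.uint8))
    for i in range(1,k):
        Q=X[l==i]
        if len(Q)>20:print(n,'green',len(Q),Q.mean(0).round(3),rect(Q))
    ims=z['p'][:,:,::-1]
    for nm,(u0,v0) in {'pul':(400,190),'con':(272,172)}.items():
        if n=='top':cv2.imwrite(f'pics/{nm}.png',cv2.resize(ims[v0-35:v0+35,u0-40:u0+40],None,fx=8,fy=8,interpolation=cv2.INTER_CUBIC))
E
```

```text
top blue 40 [0.56  0.088 0.046] [0.551 0.08  0.041] [0.571 0.096 0.05 ] (array([560.3,  88. ]), array([17.2, 15.5]), 17.4)
top blue 71 [ 0.505 -0.311  0.089] [ 0.491 -0.322  0.084] [ 0.518 -0.299  0.095] (array([ 505.2, -310.4]), array([17.1, 25.8]), 70.9)
top h25-55 1220 [ 0.757 -0.228  0.033] (array([ 757.6, -227.5]), array([113. ,  87.8]), 4.6)
top h25-55 1238 [0.742 0.234 0.034] (array([742.8, 234.2]), array([ 87.6, 114.1]), 86.1)
top h25-55 2559 [0.553 0.035 0.045] (array([558.1,  35.3]), array([171.2, 126.9]), 13.3)
top cap 78 [0.585 0.043 0.066] (array([585.8,  42.7]), array([33.9, 34. ]), 12.4)
top green 120 [ 0.573 -0.397  0.057] (array([ 585.6, -390.2]), array([63.3, 45.6]), 63.0)
top green 66 [ 0.569 -0.378  0.005] (array([ 570. , -377.1]), array([56.5, 13.2]), 68.7)
top green 96 [ 0.484 -0.302  0.043] (array([ 484.6, -304.2]), array([34.2, 25.3]), 62.4)
scene blue 19 [0.559 0.087 0.045] [0.551 0.08  0.041] [0.568 0.094 0.047] (array([558. ,  87.3]), array([16.6, 12.5]), 18.7)
scene blue 60 [ 0.507 -0.313  0.089] [ 0.492 -0.324  0.085] [ 0.52  -0.301  0.093] (array([ 506.9
[... 246 characters left out ...]
5  0.233 0.033] (array([746.9, 233.7]), array([ 88.7, 112.3]), 86.8)
scene h25-55 465 [0.915 0.329 0.038] (array([932.4, 378.7]), array([274.4,  95. ]), 67.8)
scene h25-55 1545 [ 0.767 -0.229  0.033] (array([ 763.9, -228.5]), array([112.3,  88. ]), 4.8)
scene cap 27 [0.593 0.034 0.066] (array([594.4,  34.6]), array([39.9, 24.2]), 55.9)
scene green 23 [ 0.493 -0.294  0.041] (array([ 479.3, -289.9]), array([ 8.2, 85.1]), 73.2)
scene green 32 [ 0.503 -0.325  0.018] (array([ 503. , -324.2]), array([14.1, 36.9]), 85.3)
scene green 218 [ 0.588 -0.398  0.051] (array([ 585.9, -389.3]), array([66.7, 46.1]), 68.9)
scene green 58 [ 0.604 -0.396  0.004] (array([ 603.5, -393.7]), array([56., 13.]), 67.4)
```

```bash
R='a'; python3 -m handwheel '[{"fingers":1,"x":-0.05,"y":-0.01,"z":-0.04,"spin":0},{"fingers":1,"x":-0.085,"y":-0.02,"z":-0.075,"spin":0},{"fingers":1,"x":-0.12,"y":-0.03,"z":-0.11,"spin":0},{"fingers":1,"x":-0.155,"y":-0.04,"z":-0.14,"spin":0},{"fingers":1,"x":-0.19,"y":-0.04,"z":-0.17,"spin":0},{"fingers":1,"x":-0.225,"y":-0.04,"z":-0.2,"spin":0},{"fingers":1,"x":-0.26,"y":-0.04,"z":-0.23,"spin":0},{"fingers":1,"x":-0.295,"y":-0.04,"z":-0.26,"spin":0},{"fingers":1,"x":-0.33,"y":-0.04,"z":-0.29,"spin":0},{"fingers":1,"x":-0.36,"y":-0.04,"z":-0.31,"spin":0}]' 20
python3 -m handwheel '[{"fingers":0.4,"x":-0.035,"y":0,"z":-0.03,"spin":0},{"fingers":0.4,"x":-0.07,"y":0,"z":-0.06,"spin":0},{"fingers":0.4,"x":-0.105,"y":0,"z":-0.09,"spin":0},{"fingers":0.4,"x":-0.14,"y":0,"z":-0.12,"spin":0},{"fingers":0.4,"x":-0.175,"y":0,"z":-0.15,"spin":0},{"fingers":0.4,"x":-0.21,"y":0,"z":-0.18,"spin":0},{"fingers":0.4,"x":-0.245,"y":0,"z":-0.21,"spin":0},{"fingers":0.4,"x":-0.28,"y":0,"z":-0.24,"spin":0},{"fingers":0.4,"x":-0.313,"y":0,"z":-0.27,"spin":0},{"fingers":0.4,"x":-0.313,"y":0,"z":-0.27,"spin":0}]'
python3 - <<'E'
from h import *
c=cams.get_calibration("wrist");p,d=cams.camera("wrist");np.savez("w1.npz",p=p,d=d,**c)
cv2.imwrite("pics/w1.png",cv2.resize(p[:,:,::-1],(800,600),interpolation=cv2.INTER_CUBIC));print(c['fx'],c['cx'],c['cy'],np.round(c['view'],3).tolist(),get_obs()['grip_width'])
E
```

```text
time_s: 1.1
ee_pos: [0.356, 0.0732, 0.2644]
eef_rot: [-1.571, 0.0, 1.229]
force: [1.9, 0.9, -1.1]
grip_width: 0.0941
time_s: 2.1
ee_pos: [0.5058, -0.3135, 0.2621]
eef_rot: [-1.568, -0.0, 1.227]
force: [-0.4, 0.8, -1.0]
grip_width: 0.0658
297.3186396354542 254.38896579247452 193.10437913650412 [[0.336, 0.942, 0.0, 0.125], [0.911, -0.325, 0.252, -0.598], [0.238, -0.085, -0.968, 0.281], [0.0, 0.0, 0.0, 1.0]] 0.06589072860325927
```

View pics/w1.png

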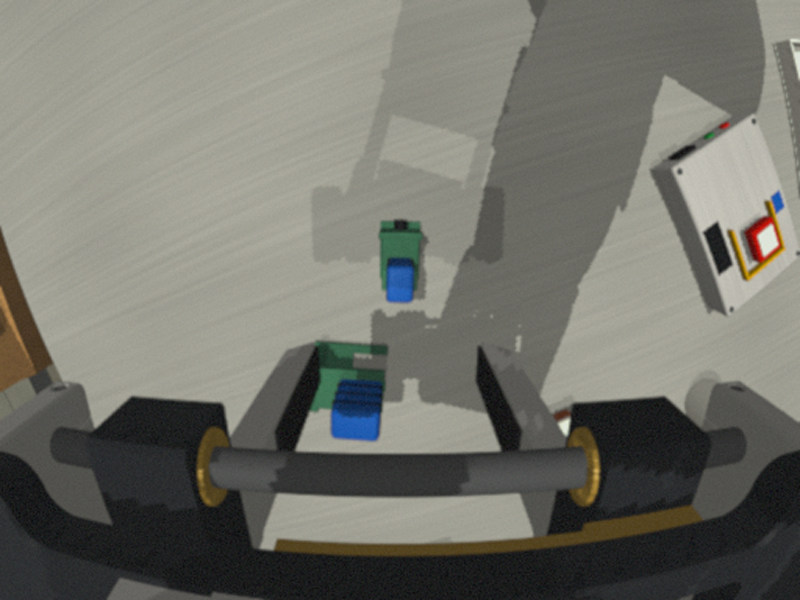

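The puller is seen from above, with its handle at (400,280) and rear at (400,225), so the mouth points down-image and is aligned with the tool. Now the precise pose from the wrist depth.

```bash
cat >> h.py <<'E'
def wcloud(f):
    z=np.load(f);d=z['d'];v,u=np.mgrid[:384,:512]
    a=(u-z['cx'])/z['fx'];b=(v-z['cy'])/z['fy'];r=np.hypot(a,b)+1e-9;t=np.tan(np.minimum(r,1.5))/r
    X=np.stack([a*t*d,b*t*d,d],-1);V=z['view'];return z['p'].astype(int),(X-V[:3,3])@V[:3,:3],d>0
E
python3 - <<'E'
from h import *
p,X,ok=wcloud("w1.npz")
r,g,b=p[...,0],p[...,1],p[...,2];x,y,h=X[...,0],X[...,1],X[...,2]
def cc(m,nm,n0):
    k,l=cv2.connectedComponents(m.astype(np.uint8))
    for i in range(1,k):
        Q=X[l==i]
        if len(Q)>n0:print(nm,len(Q),Q.mean(0).round(4),Q[:,2].min().round(3),Q[:,2].max().round(3),rect(Q))
cc(ok&(b>r+50)&(b>g+40)&(h>.082)&(x<.7)&(h<.2),'bluetop',20)
cc(ok&(g>r+15)&(g>b+8)&(h>.034)&(h<.05)&(y<-.15),'plate',20)
cc(ok&(abs(h-.045)<.006)&(y>-.1),'con',300)
cc(ok&(r>g+80)&(r>b+80)&(h>.05)&(h<.09),'cap',20)
E
```

```text
bluetop 365 [ 0.5046 -0.3117  0.0903] 0.085 0.093 (array([ 505.2, -311.5]), array([18.3, 25.7]), 69.5)
bluetop 580 [ 0.588  -0.3769  0.1198] 0.111 0.122 (array([ 589.2, -377.4]), array([35.6, 25.3]), 66.2)
plate 532 [ 0.4873 -0.3058  0.0443] 0.034 0.047 (array([ 496.4, -308.7]), array([34.6, 48.1]), 70.2)
con 5403 [0.5506 0.0243 0.0454] 0.039 0.051 (array([560.3,  35. ]), array([171.8, 132. ]), 12.9)
cap 201 [0.5812 0.0364 0.0659] 0.05 0.07 (array([585.2,  46.3]), array([53.5, 41.4]), 83.4)
```

```bash
python3 -m handwheel '[{"fingers":0.4,"x":0.001,"y":0.04,"z":0.001,"spin":0},{"fingers":0.4,"x":0.0015,"y":0.08,"z":0.0015,"spin":0},{"fingers":0.4,"x":0.0015,"y":0.12,"z":0.0015,"spin":0},{"fingers":0.4,"x":0.0015,"y":0.15,"z":0.0015,"spin":0},{"fingers":0.4,"x":0.0015,"y":0.175,"z":0.0015,"spin":0},{"fingers":0.4,"x":0.0015,"y":0.192,"z":0.0015,"spin":0},{"fingers":0.4,"x":0.0015,"y":0.192,"z":0.0015,"spin":0},{"fingers":0.4,"x":0.0015,"y":0.192,"z":0.0015,"spin":0},{"fingers":-0.6,"x":0.0015,"y":0.192,"z":0.0015,"spin":0},{"fingers":-0.8,"x":0.0015,"y":0.192,"z":0.0015,"spin":0}]' 20
python3 -m handwheel '[{"fingers":-1,"x":0,"y":0,"z":0,"spin":0},{"fingers":-1,"x":0,"y":0,"z":0,"spin":0},{"fingers":-1,"x":0,"y":0,"z":0,"spin":0},{"fingers":-1,"x":0,"y":0,"z":0,"spin":0},{"fingers":-1,"x":0,"y":0,"z":0,"spin":0},{"fingers":-1,"x":0,"y":0,"z":0,"spin":0},{"fingers":-1,"x":0,"y":0,"z":0,"spin":0},{"fingers":-1,"x":0,"y":0,"z":0,"spin":0},{"fingers":-1,"x":0,"y":0,"z":0,"spin":0},{"fingers":-1,"x":0,"y":0,"z":0,"spin":0}]' 55
```

```text
time_s: 3.15
ee_pos: [0.505, -0.308, 0.0737]
eef_rot: [-1.573, 0.0, 1.23]
force: [0.1, -0.6, 0.5]
grip_width: 0.0533
time_s: 4.15
ee_pos: [0.5046, -0.3079, 0.0724]
eef_rot: [-1.571, -0.0, 1.23]
force: [-0.1, -0.8, -1.4]
grip_width: 0.0199
```

```bash
python3 -m handwheel '[{"fingers":-1,"x":0,"y":-0.02,"z":0,"spin":0},{"fingers":-1,"x":0,"y":-0.05,"z":0,"spin":0},{"fingers":-1,"x":0.03,"y":-0.085,"z":0.01,"spin":-3},{"fingers":-1,"x":0.07,"y":-0.085,"z":0.02,"spin":-8},{"fingers":-1,"x":0.115,"y":-0.085,"z":0.033,"spin":-13},{"fingers":-1,"x":0.16,"y":-0.085,"z":0.046,"spin":-18},{"fingers":-1,"x":0.205,"y":-0.085,"z":0.06,"spin":-23},{"fingers":-1,"x":0.25,"y":-0.085,"z":0.073,"spin":-28},{"fingers":-1,"x":0.29,"y":-0.085,"z":0.085,"spin":-32.6},{"fingers":-1,"x":0.322,"y":-0.085,"z":0.0935,"spin":-32.6}]' 55
python3 -m handwheel '[{"fingers":-1,"x":0,"y":0,"z":0,"spin":0},{"fingers":-1,"x":0,"y":0,"z":0,"spin":0},{"fingers":-1,"x":0,"y":0,"z":0,"spin":0},{"fingers":-1,"x":0,"y":0,"z":0,"spin":0},{"fingers":-1,"x":0,"y":0,"z":0,"spin":0},{"fingers":-1,"x":0,"y":0,"z":0,"spin":0},{"fingers":-1,"x":0,"y":0,"z":0,"spin":0},{"fingers":-1,"x":0,"y":0,"z":0,"spin":0},{"fingers":-1,"x":0,"y":0,"z":0,"spin":0},{"fingers":-1,"x":0,"y":0,"z":0,"spin":0}]'
python3 - <<'E'
from h import *
o=get_obs();print(o['ee_pos'],o['eef_rot'])
c=cams.get_calibration("wrist");p,d=cams.camera("wrist");np.savez("w2.npz",p=p,d=d,**c)
q=p[150:330,160:400,::-1];cv2.imwrite("pics/w2.png",cv2.resize(q,(800,600),interpolation=cv2.INTER_CUBIC))
p,X,ok=wcloud("w2.npz")
r,g,b=p[...,0],p[...,1],p[...,2];x,y,h=X[...,0],X[...,1],X[...,2]
def cc(m,nm,n0):
    k,l=cv2.connectedComponents(m.astype(np.uint8))
    for i in range(1,k):
        Q=X[l==i]
        if len(Q)>n0:print(nm,len(Q),Q.mean(0).round(4),Q[:,2].min().round(3),Q[:,2].max().round(3),rect(Q))
cc(ok&(b>r+50)&(b>g+40)&(h>.03)&(h<.25),'blue',20)
cc(ok&(g>r+15)&(g>b+8)&(h>.03)&(h<.2),'green',20)
cc(ok&(abs(h-.045)<.004),'con',300)
cc(ok&(abs(h-.067)<.006)&((r>g+60)|(p.min(-1)>150)),'cap',20)
cc(ok&(r>g+15)&(g>b+50)&(h<.09)&(h>.04),'guard',20)
p,X,ok=cloud("top")
r,g,b=p[...,0],p[...,1],p[...,2];x,y,h=X[...,0],X[...,1],X[...,2]
cc(ok&(abs(h-.067)<.006)&((r>g+60)|(p.min(-1)>150))&(abs(x-.585)<.03),'captop',20)
cc(ok&(abs(h-.045)<.004),'contop',300)
E
```

```text
time_s: 5.15
ee_pos: [0.5238, 0.0292, 0.1575]
eef_rot: [-1.571, -0.0, 1.803]
force: [-0.9, -0.3, -2.3]
grip_width: 0.0196
time_s: 6.15
ee_pos: [0.5241, 0.0269, 0.1574]
eef_rot: [-1.571, 0.0, 1.799]
force: [-0.9, 0.3, -1.9]
grip_width: 0.0197
[0.5241194  0.02685322 0.15744607] [-1.57079348e+00  2.22793855e-05  1.79899290e+00]
blue 231 [0.559  0.0866 0.0465] 0.045 0.048 (array([559.4,  86.5]), array([18.7, 14.6]), 12.4)
blue 1419 [0.5251 0.0276 0.1755] 0.168 0.178 (array([526.1,  27.6]), array([26.5, 18.5]), 14.4)
green 332 [0.2842 0.2552 0.0319] 0.03 0.034 (array([285.2, 257.1]), array([119.3,  61.5]), 33.3)
green 38 [0.4761 0.0211 0.0336] 0.031 0.036 (array([476.4,  21.2]), array([ 2.8, 10.7]), 12.8)
green 2143 [0.5003 0.0217 0.1218] 0.088 0.132 (array([502.8,  22.2]), array([30.7, 34.9]), 13.3)
con 8999 [0.5209 0.0265 0.0456] 0.041 0.048 (array([535.5,  29.8]), array([117., 131.]), 13.1)
guard 90 [0.6146 0.0488 0.0552] 0.05 0.057 (array([615. ,  48.6]), array([ 3.6, 38.8]), 13.8)
```

View pics/w2.png

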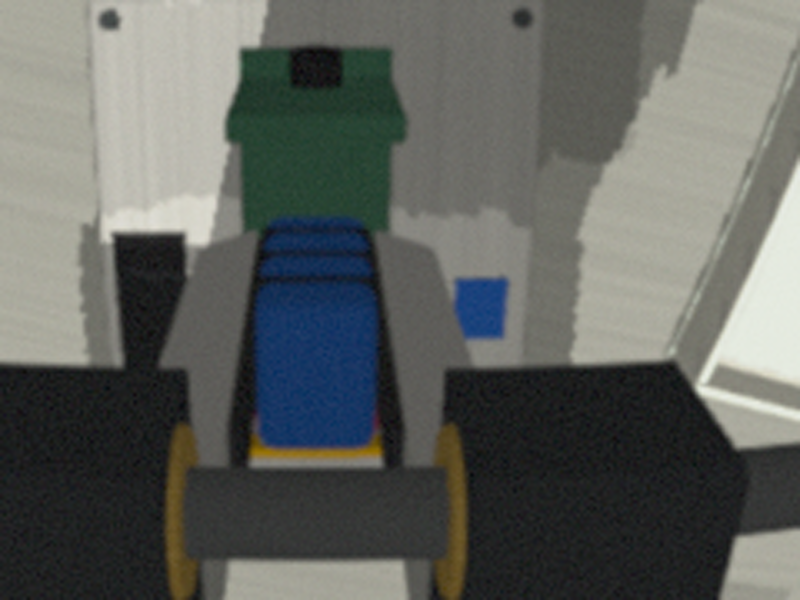

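The puller, console and cap line up laterally to within 0.5 mm (handle at x=315, screw midpoint at x=316 in the crop). I'll lower onto the bare panel to get the height by feel.

```bash
python3 -m handwheel '[{"fingers":-1,"x":0,"y":0.01,"z":0,"spin":0},{"fingers":-1,"x":0,"y":0.02,"z":0,"spin":0},{"fingers":-1,"x":0,"y":0.028,"z":0,"spin":0},{"fingers":-1,"x":0,"y":0.033,"z":0,"spin":0},{"fingers":-1,"x":0,"y":0.036,"z":0,"spin":0},{"fingers":-1,"x":0,"y":0.037,"z":0,"spin":0},{"fingers":-1,"x":0,"y":0.037,"z":0,"spin":0},{"fingers":-1,"x":0,"y":0.037,"z":0,"spin":0},{"fingers":-1,"x":0,"y":0.037,"z":0,"spin":0},{"fingers":-1,"x":0,"y":0.037,"z":0,"spin":0}]'
python3 -m handwheel '[{"fingers":-1,"x":0,"y":0.0002,"z":0,"spin":0},{"fingers":-1,"x":0,"y":0.0004,"z":0,"spin":0},{"fingers":-1,"x":0,"y":0.0006,"z":0,"spin":0},{"fingers":-1,"x":0,"y":0.0008,"z":0,"spin":0},{"fingers":-1,"x":0,"y":0.001,"z":0,"spin":0},{"fingers":-1,"x":0,"y":0.0012,"z":0,"spin":0},{"fingers":-1,"x":0,"y":0.0014,"z":0,"spin":0},{"fingers":-1,"x":0,"y":0.0015,"z":0,"spin":0},{"fingers":-1,"x":0,"y":0.0015,"z":0,"spin":0},{"fingers":-1,"x":0,"y":0.0015,"z":0,"spin":0}]'
```

```text
time_s: 7.25
ee_pos: [0.5242, 0.0268, 0.1206]
eef_rot: [-1.571, 0.0, 1.799]
force: [-0.1, 0.1, -1.2]
grip_width: 0.0197
time_s: 8.25
ee_pos: [0.5241, 0.0269, 0.119]
eef_rot: [-1.571, 0.0, 1.799]
force: [0.6, 0.8, -2.4]
grip_width: 0.0196
```

```bash
python3 -m handwheel '[{"fingers":-1,"x":0,"y":0.0002,"z":0,"spin":0},{"fingers":-1,"x":0,"y":0.0004,"z":0,"spin":0},{"fingers":-1,"x":0,"y":0.0006,"z":0,"spin":0},{"fingers":-1,"x":0,"y":0.0008,"z":0,"spin":0},{"fingers":-1,"x":0,"y":0.001,"z":0,"spin":0},{"fingers":-1,"x":0,"y":0.001,"z":0,"spin":0},{"fingers":-1,"x":0,"y":0.001,"z":0,"spin":0},{"fingers":-1,"x":0,"y":0.001,"z":0,"spin":0},{"fingers":-1,"x":0,"y":0.001,"z":0,"spin":0},{"fingers":-1,"x":0,"y":0.001,"z":0,"spin":0}]'
```

```text
time_s: 9.25
ee_pos: [0.5241, 0.0268, 0.118]
eef_rot: [-1.571, 0.0, 1.799]
force: [-0.6, 0.1, -1.6]
grip_width: 0.0195
```

```bash
python3 -m handwheel '[{"fingers":-1,"x":0,"y":0.0002,"z":0,"spin":0},{"fingers":-1,"x":0,"y":0.0004,"z":0,"spin":0},{"fingers":-1,"x":0,"y":0.0005,"z":0,"spin":0},{"fingers":-1,"x":0,"y":0.0006,"z":0,"spin":0},{"fingers":-1,"x":0,"y":0.0007,"z":0,"spin":0},{"fingers":-1,"x":0,"y":0.0008,"z":0,"spin":0},{"fingers":-1,"x":0,"y":0.0008,"z":0,"spin":0},{"fingers":-1,"x":0,"y":0.0008,"z":0,"spin":0},{"fingers":-1,"x":0,"y":0.0008,"z":0,"spin":0},{"fingers":-1,"x":0,"y":0.0008,"z":0,"spin":0}]'
```

```text
time_s: 10.25
ee_pos: [0.5241, 0.0268, 0.1173]
eef_rot: [-1.571, 0.0, 1.799]
force: [-1.8, -0.4, 3.2]
grip_width: 0.0198
```

The fork touches the panel at TCP z≈0.1174. I'll raise it 1.5 mm, then advance with literal moves and a force check between them.

```bash
cat > chk.py <<'E'
# exit 1 if the force along the fork axis or its moment leaves the baseline
import sys,json,os
from h import *
F=[];M=[]
for i in range(3):
    o=get_obs();a=o['eef_rot'][2]-np.pi/2;u=np.array([np.cos(a),np.sin(a),0]);n=np.array([-u[1],u[0],0])
    F.append([o['force']@u,o['force']@n,o['force'][2]]);M.append([o['moment']@u,o['moment']@n])
    if i<2:cams.camera("top")
F=np.mean(F,0);M=np.mean(M,0)
if not os.path.exists('base.json') or 'base' in sys.argv:json.dump([F.tolist(),M.tolist()],open('base.json','w'))
F0,M0=map(np.array,json.load(open('base.json')))
p=o['ee_pos'];print('t',round(o['time_s'],2),'lon',round(p@u*1000,2),'lat',round(p@n*1000,2),'z',round(p[2]*1000,2),'dF',(F-F0).round(2),'dM',(M-M0).round(3))
sys.exit(int(F[0]-F0[0]<-1.6 or abs(F-F0).max()>3 or abs(M-M0).max()>.15))
E
python3 -m handwheel '[{"fingers":-1,"x":0,"y":-0.0005,"z":0,"spin":0},{"fingers":-1,"x":0,"y":-0.001,"z":0,"spin":0},{"fingers":-1,"x":0,"y":-0.0015,"z":0,"spin":0},{"fingers":-1,"x":0,"y":-0.0015,"z":-0.005,"spin":0},{"fingers":-1,"x":0,"y":-0.0015,"z":-0.011,"spin":0},{"fingers":-1,"x":0,"y":-0.0015,"z":-0.017,"spin":0},{"fingers":-1,"x":0,"y":-0.0015,"z":-0.022,"spin":0},{"fingers":-1,"x":0,"y":-0.0015,"z":-0.026,"spin":0},{"fingers":-1,"x":0,"y":-0.0015,"z":-0.028,"spin":0},{"fingers":-1,"x":0,"y":-0.0015,"z":-0.028,"spin":0}]'
python3 chk.py base && python3 -m handwheel '[{"fingers":-1,"x":0,"y":0,"z":-0.003,"spin":0},{"fingers":-1,"x":0,"y":0,"z":-0.006,"spin":0},{"fingers":-1,"x":0,"y":0,"z":-0.009,"spin":0},{"fingers":-1,"x":0,"y":0,"z":-0.012,"spin":0},{"fingers":-1,"x":0,"y":0,"z":-0.015,"spin":0},{"fingers":-1,"x":0,"y":0,"z":-0.018,"spin":0},{"fingers":-1,"x":0,"y":0,"z":-0.021,"spin":0},{"fingers":-1,"x":0,"y":0,"z":-0.024,"spin":0},{"fingers":-1,"x":0,"y":0,"z":-0.024,"spin":0},{"fingers":-1,"x":0,"y":0,"z":-0.024,"spin":0}]'; python3 chk.py
python3 - <<'E'
from h import *
p,d=cams.camera("scene");cv2.imwrite("pics/s2.png",cv2.resize(p[180:255,215:315,::-1],(800,600),interpolation=cv2.INTER_CUBIC))
E
```

```text
time_s: 11.25
ee_pos: [0.5515, 0.0332, 0.1185]
eef_rot: [-1.571, -0.0, 1.799]
force: [-0.1, 0.6, -2.2]
grip_width: 0.0195
t 11.35 lon 544.51 lat -92.4 z 118.6 dF [0. 0. 0.] dM [0. 0.]
time_s: 12.35
ee_pos: [0.5748, 0.0386, 0.1186]
eef_rot: [-1.571, 0.0, 1.799]
force: [-0.5, -0.2, -1.3]
grip_width: 0.0194
t 12.45 lon 568.51 lat -92.39 z 118.63 dF [-0.16 -0.25 -0.68] dM [ 0.037 -0.016]
```

View pics/s2.png

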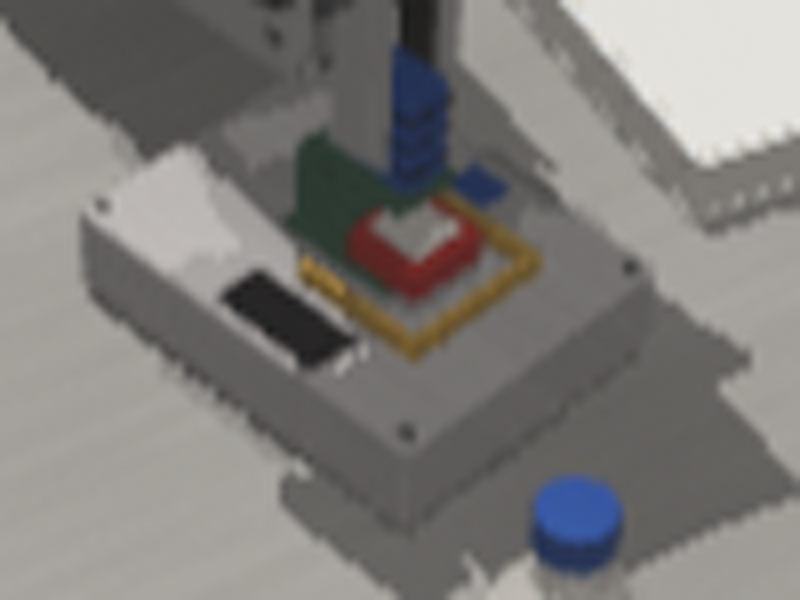

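The fork is going in under the cap, inside the guard, with no contact yet. Now fine steps, stopping on contact.

```bash
python3 -m handwheel '[{"fingers":-1,"x":0,"y":0,"z":-0.0003,"spin":0},{"fingers":-1,"x":0,"y":0,"z":-0.0006,"spin":0},{"fingers":-1,"x":0,"y":0,"z":-0.0009,"spin":0},{"fingers":-1,"x":0,"y":0,"z":-0.0012,"spin":0},{"fingers":-1,"x":0,"y":0,"z":-0.0015,"spin":0},{"fingers":-1,"x":0,"y":0,"z":-0.0015,"spin":0},{"fingers":-1,"x":0,"y":0,"z":-0.0015,"spin":0},{"fingers":-1,"x":0,"y":0,"z":-0.0015,"spin":0},{"fingers":-1,"x":0,"y":0,"z":-0.0015,"spin":0},{"fingers":-1,"x":0,"y":0,"z":-0.0015,"spin":0}]' >/dev/null
python3 chk.py && python3 -m handwheel '[{"fingers":-1,"x":0,"y":0,"z":-0.0001,"spin":0},{"fingers":-1,"x":0,"y":0,"z":-0.0002,"spin":0},{"fingers":-1,"x":0,"y":0,"z":-0.0003,"spin":0},{"fingers":-1,"x":0,"y":0,"z":-0.0004,"spin":0},{"fingers":-1,"x":0,"y":0,"z":-0.0005,"spin":0},{"fingers":-1,"x":0,"y":0,"z":-0.0006,"spin":0},{"fingers":-1,"x":0,"y":0,"z":-0.0006,"spin":0},{"fingers":-1,"x":0,"y":0,"z":-0.0006,"spin":0},{"fingers":-1,"x":0,"y":0,"z":-0.0006,"spin":0},{"fingers":-1,"x":0,"y":0,"z":-0.0006,"spin":0}]' >/dev/null
python3 chk.py && python3 -m handwheel '[{"fingers":-1,"x":0,"y":0,"z":-0.0001,"spin":0},{"fingers":-1,"x":0,"y":0,"z":-0.0002,"spin":0},{"fingers":-1,"x":0,"y":0,"z":-0.0003,"spin":0},{"fingers":-1,"x":0,"y":0,"z":-0.0004,"spin":0},{"fingers":-1,"x":0,"y":0,"z":-0.0005,"spin":0},{"fingers":-1,"x":0,"y":0,"z":-0.0006,"spin":0},{"fingers":-1,"x":0,"y":0,"z":-0.0006,"spin":0},{"fingers":-1,"x":0,"y":0,"z":-0.0006,"spin":0},{"fingers":-1,"x":0,"y":0,"z":-0.0006,"spin":0},{"fingers":-1,"x":0,"y":0,"z":-0.0006,"spin":0}]' >/dev/null
python3 chk.py && python3 -m handwheel '[{"fingers":-1,"x":0,"y":0,"z":-0.0001,"spin":0},{"fingers":-1,"x":0,"y":0,"z":-0.0002,"spin":0},{"fingers":-1,"x":0,"y":0,"z":-0.0003,"spin":0},{"fingers":-1,"x":0,"y":0,"z":-0.0004,"spin":0},{"fingers":-1,"x":0,"y":0,"z":-0.0005,"spin":0},{"fingers":-1,"x":0,"y":0,"z":-0.0006,"spin":0},{"fingers":-1,"x":0,"y":0,"z":-0.0006,"spin":0},{"fingers":-1,"x":0,"y":0,"z":-0.0006,"spin":0},{"fingers":-1,"x":0,"y":0,"z":-0.0006,"spin":0},{"fingers":-1,"x":0,"y":0,"z":-0.0006,"spin":0}]' >/dev/null
python3 chk.py
```

```text
t 13.6 lon 570.12 lat -92.39 z 118.65 dF [-0.74  0.08 -0.24] dM [0.005 0.001]
t 14.7 lon 570.69 lat -92.4 z 118.63 dF [-0.08 -0.36 -0.14] dM [0.003 0.015]
t 15.8 lon 571.31 lat -92.4 z 118.66 dF [ 0.25 -0.54 -0.84] dM [ 0.008 -0.014]
t 16.9 lon 571.89 lat -92.41 z 118.64 dF [-0.32 -0.12 -0.56] dM [0.005 0.021]
```

```bash
set -e; sed -i 's/max()>.15/max()>.09/' chk.py
python3 -m handwheel '[{"fingers":-1,"x":0,"y":0,"z":-0.0001,"spin":0},{"fingers":-1,"x":0,"y":0,"z":-0.0002,"spin":0},{"fingers":-1,"x":0,"y":0,"z":-0.0003,"spin":0},{"fingers":-1,"x":0,"y":0,"z":-0.0004,"spin":0},{"fingers":-1,"x":0,"y":0,"z":-0.0005,"spin":0},{"fingers":-1,"x":0,"y":0,"z":-0.0006,"spin":0},{"fingers":-1,"x":0,"y":0,"z":-0.0006,"spin":0},{"fingers":-1,"x":0,"y":0,"z":-0.0006,"spin":0},{"fingers":-1,"x":0,"y":0,"z":-0.0006,"spin":0},{"fingers":-1,"x":0,"y":0,"z":-0.0006,"spin":0}]' >/dev/null
python3 chk.py; python3 -m handwheel '[{"fingers":-1,"x":0,"y":0,"z":-0.0001,"spin":0},{"fingers":-1,"x":0,"y":0,"z":-0.0002,"spin":0},{"fingers":-1,"x":0,"y":0,"z":-0.0003,"spin":0},{"fingers":-1,"x":0,"y":0,"z":-0.0004,"spin":0},{"fingers":-1,"x":0,"y":0,"z":-0.0005,"spin":0},{"fingers":-1,"x":0,"y":0,"z":-0.0006,"spin":0},{"fingers":-1,"x":0,"y":0,"z":-0.0006,"spin":0},{"fingers":-1,"x":0,"y":0,"z":-0.0006,"spin":0},{"fingers":-1,"x":0,"y":0,"z":-0.0006,"spin":0},{"fingers":-1,"x":0,"y":0,"z":-0.0006,"spin":0}]' >/dev/null
python3 chk.py; python3 -m handwheel '[{"fingers":-1,"x":0,"y":0,"z":-0.0001,"spin":0},{"fingers":-1,"x":0,"y":0,"z":-0.0002,"spin":0},{"fingers":-1,"x":0,"y":0,"z":-0.0003,"spin":0},{"fingers":-1,"x":0,"y":0,"z":-0.0004,"spin":0},{"fingers":-1,"x":0,"y":0,"z":-0.0005,"spin":0},{"fingers":-1,"x":0,"y":0,"z":-0.0006,"spin":0},{"fingers":-1,"x":0,"y":0,"z":-0.0006,"spin":0},{"fingers":-1,"x":0,"y":0,"z":-0.0006,"spin":0},{"fingers":-1,"x":0,"y":0,"z":-0.0006,"spin":0},{"fingers":-1,"x":0,"y":0,"z":-0.0006,"spin":0}]' >/dev/null
python3 chk.py; python3 -m handwheel '[{"fingers":-1,"x":0,"y":0,"z":-0.0001,"spin":0},{"fingers":-1,"x":0,"y":0,"z":-0.0002,"spin":0},{"fingers":-1,"x":0,"y":0,"z":-0.0003,"spin":0},{"fingers":-1,"x":0,"y":0,"z":-0.0004,"spin":0},{"fingers":-1,"x":0,"y":0,"z":-0.0005,"spin":0},{"fingers":-1,"x":0,"y":0,"z":-0.0006,"spin":0},{"fingers":-1,"x":0,"y":0,"z":-0.0006,"spin":0},{"fingers":-1,"x":0,"y":0,"z":-0.0006,"spin":0},{"fingers":-1,"x":0,"y":0,"z":-0.0006,"spin":0},{"fingers":-1,"x":0,"y":0,"z":-0.0006,"spin":0}]' >/dev/null
python3 chk.py; python3 -m handwheel '[{"fingers":-1,"x":0,"y":0,"z":-0.0001,"spin":0},{"fingers":-1,"x":0,"y":0,"z":-0.0002,"spin":0},{"fingers":-1,"x":0,"y":0,"z":-0.0003,"spin":0},{"fingers":-1,"x":0,"y":0,"z":-0.0004,"spin":0},{"fingers":-1,"x":0,"y":0,"z":-0.0005,"spin":0},{"fingers":-1,"x":0,"y":0,"z":-0.0006,"spin":0},{"fingers":-1,"x":0,"y":0,"z":-0.0006,"spin":0},{"fingers":-1,"x":0,"y":0,"z":-0.0006,"spin":0},{"fingers":-1,"x":0,"y":0,"z":-0.0006,"spin":0},{"fingers":-1,"x":0,"y":0,"z":-0.0006,"spin":0}]' >/dev/null
python3 chk.py
```

```text
t 18.0 lon 572.51 lat -92.42 z 118.64 dF [-0.24 -0.32 -0.58] dM [0.042 0.032]
t 19.1 lon 573.1 lat -92.43 z 118.65 dF [-0.16 -0.46 -0.14] dM [-0.025  0.01 ]
t 20.2 lon 573.71 lat -92.39 z 118.66 dF [ 0.47 -0.33 -0.45] dM [0.017 0.029]
t 21.3 lon 574.32 lat -92.41 z 118.67 dF [-0.23 -0.16 -0.86] dM [ 0.008 -0.001]
t 22.4 lon 574.89 lat -92.41 z 118.63 dF [ 0.31 -0.09 -0.63] dM [0.01  0.006]
```

```bash
set -e
python3 -m handwheel '[{"fingers":-1,"x":0,"y":0,"z":-0.0001,"spin":0},{"fingers":-1,"x":0,"y":0,"z":-0.0002,"spin":0},{"fingers":-1,"x":0,"y":0,"z":-0.0003,"spin":0},{"fingers":-1,"x":0,"y":0,"z":-0.0004,"spin":0},{"fingers":-1,"x":0,"y":0,"z":-0.0005,"spin":0},{"fingers":-1,"x":0,"y":0,"z":-0.0006,"spin":0},{"fingers":-1,"x":0,"y":0,"z":-0.0006,"spin":0},{"fingers":-1,"x":0,"y":0,"z":-0.0006,"spin":0},{"fingers":-1,"x":0,"y":0,"z":-0.0006,"spin":0},{"fingers":-1,"x":0,"y":0,"z":-0.0006,"spin":0}]' >/dev/null
python3 chk.py; python3 -m handwheel '[{"fingers":-1,"x":0,"y":0,"z":-0.0001,"spin":0},{"fingers":-1,"x":0,"y":0,"z":-0.0002,"spin":0},{"fingers":-1,"x":0,"y":0,"z":-0.0003,"spin":0},{"fingers":-1,"x":0,"y":0,"z":-0.0004,"spin":0},{"fingers":-1,"x":0,"y":0,"z":-0.0005,"spin":0},{"fingers":-1,"x":0,"y":0,"z":-0.0006,"spin":0},{"fingers":-1,"x":0,"y":0,"z":-0.0006,"spin":0},{"fingers":-1,"x":0,"y":0,"z":-0.0006,"spin":0},{"fingers":-1,"x":0,"y":0,"z":-0.0006,"spin":0},{"fingers":-1,"x":0,"y":0,"z":-0.0006,"spin":0}]' >/dev/null
python3 chk.py; python3 -m handwheel '[{"fingers":-1,"x":0,"y":0,"z":-0.0001,"spin":0},{"fingers":-1,"x":0,"y":0,"z":-0.0002,"spin":0},{"fingers":-1,"x":0,"y":0,"z":-0.0003,"spin":0},{"fingers":-1,"x":0,"y":0,"z":-0.0004,"spin":0},{"fingers":-1,"x":0,"y":0,"z":-0.0005,"spin":0},{"fingers":-1,"x":0,"y":0,"z":-0.0006,"spin":0},{"fingers":-1,"x":0,"y":0,"z":-0.0006,"spin":0},{"fingers":-1,"x":0,"y":0,"z":-0.0006,"spin":0},{"fingers":-1,"x":0,"y":0,"z":-0.0006,"spin":0},{"fingers":-1,"x":0,"y":0,"z":-0.0006,"spin":0}]' >/dev/null
python3 chk.py; python3 -m handwheel '[{"fingers":-1,"x":0,"y":0,"z":-0.0001,"spin":0},{"fingers":-1,"x":0,"y":0,"z":-0.0002,"spin":0},{"fingers":-1,"x":0,"y":0,"z":-0.0003,"spin":0},{"fingers":-1,"x":0,"y":0,"z":-0.0004,"spin":0},{"fingers":-1,"x":0,"y":0,"z":-0.0005,"spin":0},{"fingers":-1,"x":0,"y":0,"z":-0.0006,"spin":0},{"fingers":-1,"x":0,"y":0,"z":-0.0006,"spin":0},{"fingers":-1,"x":0,"y":0,"z":-0.0006,"spin":0},{"fingers":-1,"x":0,"y":0,"z":-0.0006,"spin":0},{"fingers":-1,"x":0,"y":0,"z":-0.0006,"spin":0}]' >/dev/null
python3 chk.py; python3 -m handwheel '[{"fingers":-1,"x":0,"y":0,"z":-0.0001,"spin":0},{"fingers":-1,"x":0,"y":0,"z":-0.0002,"spin":0},{"fingers":-1,"x":0,"y":0,"z":-0.0003,"spin":0},{"fingers":-1,"x":0,"y":0,"z":-0.0004,"spin":0},{"fingers":-1,"x":0,"y":0,"z":-0.0005,"spin":0},{"fingers":-1,"x":0,"y":0,"z":-0.0006,"spin":0},{"fingers":-1,"x":0,"y":0,"z":-0.0006,"spin":0},{"fingers":-1,"x":0,"y":0,"z":-0.0006,"spin":0},{"fingers":-1,"x":0,"y":0,"z":-0.0006,"spin":0},{"fingers":-1,"x":0,"y":0,"z":-0.0006,"spin":0}]' >/dev/null
python3 chk.py
```

```text
t 23.5 lon 575.5 lat -92.42 z 118.65 dF [-0.21  0.12 -0.51] dM [-0.005  0.011]
t 24.6 lon 576.11 lat -92.43 z 118.66 dF [-0.47 -0.21 -0.2 ] dM [0.011 0.045]
t 25.7 lon 576.7 lat -92.4 z 118.66 dF [-0.24 -0.69 -0.41] dM [0.006 0.042]
t 26.8 lon 577.33 lat -92.37 z 118.65 dF [-0.43 -0.8  -0.34] dM [0.014 0.046]
t 27.9 lon 577.89 lat -92.36 z 118.63 dF [-0.53 -0.15 -0.41] dM [0.006 0.   ]
```

```bash
set -e
python3 -m handwheel '[{"fingers":-1,"x":0,"y":0,"z":-0.0001,"spin":0},{"fingers":-1,"x":0,"y":0,"z":-0.0002,"spin":0},{"fingers":-1,"x":0,"y":0,"z":-0.0003,"spin":0},{"fingers":-1,"x":0,"y":0,"z":-0.0004,"spin":0},{"fingers":-1,"x":0,"y":0,"z":-0.0005,"spin":0},{"fingers":-1,"x":0,"y":0,"z":-0.0006,"spin":0},{"fingers":-1,"x":0,"y":0,"z":-0.0006,"spin":0},{"fingers":-1,"x":0,"y":0,"z":-0.0006,"spin":0},{"fingers":-1,"x":0,"y":0,"z":-0.0006,"spin":0},{"fingers":-1,"x":0,"y":0,"z":-0.0006,"spin":0}]' >/dev/null
python3 chk.py; python3 -m handwheel '[{"fingers":-1,"x":0,"y":0,"z":-0.0001,"spin":0},{"fingers":-1,"x":0,"y":0,"z":-0.0002,"spin":0},{"fingers":-1,"x":0,"y":0,"z":-0.0003,"spin":0},{"fingers":-1,"x":0,"y":0,"z":-0.0004,"spin":0},{"fingers":-1,"x":0,"y":0,"z":-0.0005,"spin":0},{"fingers":-1,"x":0,"y":0,"z":-0.0006,"spin":0},{"fingers":-1,"x":0,"y":0,"z":-0.0006,"spin":0},{"fingers":-1,"x":0,"y":0,"z":-0.0006,"spin":0},{"fingers":-1,"x":0,"y":0,"z":-0.0006,"spin":0},{"fingers":-1,"x":0,"y":0,"z":-0.0006,"spin":0}]' >/dev/null
python3 chk.py; python3 -m handwheel '[{"fingers":-1,"x":0,"y":0,"z":-0.0001,"spin":0},{"fingers":-1,"x":0,"y":0,"z":-0.0002,"spin":0},{"fingers":-1,"x":0,"y":0,"z":-0.0003,"spin":0},{"fingers":-1,"x":0,"y":0,"z":-0.0004,"spin":0},{"fingers":-1,"x":0,"y":0,"z":-0.0005,"spin":0},{"fingers":-1,"x":0,"y":0,"z":-0.0006,"spin":0},{"fingers":-1,"x":0,"y":0,"z":-0.0006,"spin":0},{"fingers":-1,"x":0,"y":0,"z":-0.0006,"spin":0},{"fingers":-1,"x":0,"y":0,"z":-0.0006,"spin":0},{"fingers":-1,"x":0,"y":0,"z":-0.0006,"spin":0}]' >/dev/null
python3 chk.py; python3 -m handwheel '[{"fingers":-1,"x":0,"y":0,"z":-0.0001,"spin":0},{"fingers":-1,"x":0,"y":0,"z":-0.0002,"spin":0},{"fingers":-1,"x":0,"y":0,"z":-0.0003,"spin":0},{"fingers":-1,"x":0,"y":0,"z":-0.0004,"spin":0},{"fingers":-1,"x":0,"y":0,"z":-0.0005,"spin":0},{"fingers":-1,"x":0,"y":0,"z":-0.0006,"spin":0},{"fingers":-1,"x":0,"y":0,"z":-0.0006,"spin":0},{"fingers":-1,"x":0,"y":0,"z":-0.0006,"spin":0},{"fingers":-1,"x":0,"y":0,"z":-0.0006,"spin":0},{"fingers":-1,"x":0,"y":0,"z":-0.0006,"spin":0}]' >/dev/null
python3 chk.py; python3 -m handwheel '[{"fingers":-1,"x":0,"y":0,"z":-0.0001,"spin":0},{"fingers":-1,"x":0,"y":0,"z":-0.0002,"spin":0},{"fingers":-1,"x":0,"y":0,"z":-0.0003,"spin":0},{"fingers":-1,"x":0,"y":0,"z":-0.0004,"spin":0},{"fingers":-1,"x":0,"y":0,"z":-0.0005,"spin":0},{"fingers":-1,"x":0,"y":0,"z":-0.0006,"spin":0},{"fingers":-1,"x":0,"y":0,"z":-0.0006,"spin":0},{"fingers":-1,"x":0,"y":0,"z":-0.0006,"spin":0},{"fingers":-1,"x":0,"y":0,"z":-0.0006,"spin":0},{"fingers":-1,"x":0,"y":0,"z":-0.0006,"spin":0}]' >/dev/null
python3 chk.py
```

```text
t 29.0 lon 578.51 lat -92.42 z 118.65 dF [-0.07 -0.92 -0.12] dM [-0.013  0.051]
t 30.1 lon 579.11 lat -92.39 z 118.65 dF [-0.41 -0.09 -0.46] dM [0.025 0.031]
t 31.2 lon 579.71 lat -92.42 z 118.66 dF [ 0.02 -0.33 -0.36] dM [-0.024  0.017]
t 32.3 lon 580.31 lat -92.41 z 118.64 dF [-0.2  -0.52 -0.18] dM [0.033 0.034]
t 33.4 lon 580.91 lat -92.39 z 118.65 dF [-0.57 -0.02 -0.56] dM [0.005 0.108]
```

The moment sign fits a light touch. One 0.3 mm step to confirm it.

```bash
python3 -m handwheel '[{"fingers":-1,"x":0,"y":0,"z":-0.0001,"spin":0},{"fingers":-1,"x":0,"y":0,"z":-0.0002,"spin":0},{"fingers":-1,"x":0,"y":0,"z":-0.0003,"spin":0},{"fingers":-1,"x":0,"y":0,"z":-0.0003,"spin":0},{"fingers":-1,"x":0,"y":0,"z":-0.0003,"spin":0},{"fingers":-1,"x":0,"y":0,"z":-0.0003,"spin":0},{"fingers":-1,"x":0,"y":0,"z":-0.0003,"spin":0},{"fingers":-1,"x":0,"y":0,"z":-0.0003,"spin":0},{"fingers":-1,"x":0,"y":0,"z":-0.0003,"spin":0},{"fingers":-1,"x":0,"y":0,"z":-0.0003,"spin":0}]' >/dev/null
python3 chk.py
```

```text
t 34.5 lon 581.22 lat -92.41 z 118.65 dF [-0.48 -0.53 -0.34] dM [0.016 0.058]
```

```bash
python3 -m handwheel '[{"fingers":-1,"x":0,"y":0,"z":-0.0001,"spin":0},{"fingers":-1,"x":0,"y":0,"z":-0.0002,"spin":0},{"fingers":-1,"x":0,"y":0,"z":-0.0003,"spin":0},{"fingers":-1,"x":0,"y":0,"z":-0.0004,"spin":0},{"fingers":-1,"x":0,"y":0,"z":-0.0005,"spin":0},{"fingers":-1,"x":0,"y":0,"z":-0.0005,"spin":0},{"fingers":-1,"x":0,"y":0,"z":-0.0005,"spin":0},{"fingers":-1,"x":0,"y":0,"z":-0.0005,"spin":0},{"fingers":-1,"x":0,"y":0,"z":-0.0005,"spin":0},{"fingers":-1,"x":0,"y":0,"z":-0.0005,"spin":0}]' >/dev/null
python3 chk.py
```

```text
t 35.6 lon 581.57 lat -92.4 z 118.56 dF [-4.09 -1.05  1.17] dM [0.01 1.06]
```

Contact is clear: 4 N along the fork axis, matched by the moment. I'll ease back 0.2 mm, then pull straight up slowly.

```bash
python3 -m handwheel '[{"fingers":-1,"x":0,"y":-0.0002,"z":0.0002,"spin":0},{"fingers":-1,"x":0,"y":-0.001,"z":0.0002,"spin":0},{"fingers":-1,"x":0,"y":-0.0016,"z":0.0002,"spin":0},{"fingers":-1,"x":0,"y":-0.0022,"z":0.0002,"spin":0},{"fingers":-1,"x":0,"y":-0.0028,"z":0.0002,"spin":0},{"fingers":-1,"x":0,"y":-0.0034,"z":0.0002,"spin":0},{"fingers":-1,"x":0,"y":-0.004,"z":0.0002,"spin":0},{"fingers":-1,"x":0,"y":-0.0046,"z":0.0002,"spin":0},{"fingers":-1,"x":0,"y":-0.0052,"z":0.0002,"spin":0},{"fingers":-1,"x":0,"y":-0.0058,"z":0.0002,"spin":0}]'
python3 chk.py
python3 - <<'E'
from h import *
z=np.load("top0.npz");p,X,ok=cloud("top",z['p'],z['d'])
h=X[...,2];m=ok&(h<.045)&(h>-.01)&(p.min(-1)>195)
k,l=cv2.connectedComponents(m.astype(np.uint8))
for i in range(1,k):
    Q=X[l==i]
    if len(Q)>300:print(len(Q),Q.mean(0).round(3),rect(Q))
v,u=190,197;print(p[190:200:3,190].tolist(),X[196,190].round(4))
for (a,b) in[(259,250),(344,255),(336,365),(249,360)]:
    print(X[int(b/1.5625),int(a/1.5625)].round(3))
E
```

```text
time_s: 36.6
ee_pos: [0.5873, 0.0415, 0.1246]
eef_rot: [-1.571, -0.0, 1.799]
force: [-2.1, -1.4, -4.8]
grip_width: 0.0198
t 36.7 lon 581.52 lat -92.45 z 124.9 dF [-3.55 -0.49 -2.15] dM [0.079 0.776]
2334 [0.484 0.256 0.004] (array([495.9, 256.7]), array([143.6, 172.9]), 84.3)
[[201, 207, 198], [201, 202, 197], [203, 205, 198], [203, 205, 200]] [0.4982 0.2599 0.0051]
[0.595 0.324 0.031]
[ 0.59   0.177 -0.004]
[0.395 0.192 0.018]
[ 0.408  0.345 -0.001]
```

```bash
python3 -m handwheel '[{"fingers":-1,"x":0,"y":-0.0006,"z":0,"spin":0},{"fingers":-1,"x":0,"y":-0.0012,"z":0,"spin":0},{"fingers":-1,"x":0,"y":-0.0018,"z":0,"spin":0},{"fingers":-1,"x":0,"y":-0.0025,"z":0,"spin":0},{"fingers":-1,"x":0,"y":-0.0035,"z":0,"spin":0},{"fingers":-1,"x":0,"y":-0.0055,"z":0,"spin":0},{"fingers":-1,"x":0,"y":-0.0085,"z":0,"spin":0},{"fingers":-1,"x":0,"y":-0.0125,"z":0,"spin":0},{"fingers":-1,"x":0,"y":-0.0165,"z":0,"spin":0},{"fingers":-1,"x":0,"y":-0.019,"z":0,"spin":0}]'
python3 chk.py
python3 - <<'E'
from h import *
p,d=cams.camera("scene");cv2.imwrite("pics/s3.png",cv2.resize(p[165:255,205:325,::-1],(800,600),interpolation=cv2.INTER_CUBIC))
p,X,ok=cloud("top");r,g,b=p[...,0],p[...,1],p[...,2];h=X[...,2]
m=ok&(r>g+80)&(r>b+80)&(abs(X[...,0]-.585)<.04)&(abs(X[...,1]-.045)<.04)
print(m.sum(),X[m].mean(0).round(4),rect(X[m]))
E
```

```text
time_s: 37.7
ee_pos: [0.5878, 0.0416, 0.1443]
eef_rot: [-1.572, 0.0, 1.799]
force: [-0.4, -0.1, -2.4]
grip_width: 0.0194
t 37.8 lon 581.84 lat -92.46 z 144.14 dF [-0.53 -0.36 -0.66] dM [0.054 0.046]
0 [nan nan nan] (array([0., 0.]), array([0., 0.]), 0.0)<stdin>:5: RuntimeWarning: Mean of empty slice.
  ret = um.true_divide(
```

View pics/s3.png

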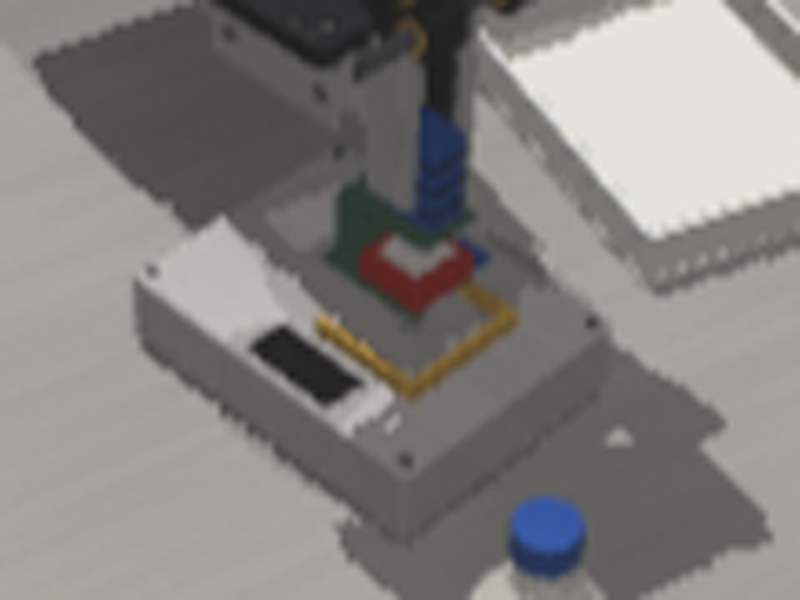

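The cap is off and sitting level in the fork (about (415,265) in the crop), and the shaft area is bare. Moving gently to the tray.

```bash
python3 -m handwheel '[{"fingers":-1,"x":0.004,"y":-0.004,"z":0.0005,"spin":0},{"fingers":-1,"x":0.013,"y":-0.009,"z":0.002,"spin":0},{"fingers":-1,"x":0.027,"y":-0.013,"z":0.004,"spin":0},{"fingers":-1,"x":0.044,"y":-0.015,"z":0.006,"spin":0},{"fingers":-1,"x":0.062,"y":-0.015,"z":0.009,"spin":0},{"fingers":-1,"x":0.08,"y":-0.015,"z":0.012,"spin":0},{"fingers":-1,"x":0.096,"y":-0.015,"z":0.014,"spin":0},{"fingers":-1,"x":0.108,"y":-0.015,"z":0.0155,"spin":0},{"fingers":-1,"x":0.117,"y":-0.015,"z":0.0165,"spin":0},{"fingers":-1,"x":0.12,"y":-0.015,"z":0.017,"spin":0}]'
python3 -m handwheel '[{"fingers":-1,"x":0.004,"y":0,"z":0.0005,"spin":0},{"fingers":-1,"x":0.013,"y":0,"z":0.002,"spin":0},{"fingers":-1,"x":0.026,"y":0,"z":0.004,"spin":0},{"fingers":-1,"x":0.042,"y":0,"z":0.006,"spin":0},{"fingers":-1,"x":0.058,"y":0,"z":0.009,"spin":0},{"fingers":-1,"x":0.074,"y":0,"z":0.011,"spin":0},{"fingers":-1,"x":0.088,"y":0,"z":0.013,"spin":0},{"fingers":-1,"x":0.099,"y":0,"z":0.0145,"spin":0},{"fingers":-1,"x":0.106,"y":0,"z":0.015,"spin":0},{"fingers":-1,"x":0.1085,"y":0,"z":0.015,"spin":0}]'
python3 chk.py
python3 - <<'E'
from h import *
p,d=cams.camera("scene");cv2.imwrite("pics/s4.png",cv2.resize(p[130:220,235:355,::-1],(800,600),interpolation=cv2.INTER_CUBIC))
E
```

```text
time_s: 38.9
ee_pos: [0.5434, 0.1555, 0.1585]
eef_rot: [-1.571, -0.0, 1.8]
force: [1.0, 0.1, -2.8]
grip_width: 0.0201
time_s: 39.9
ee_pos: [0.5043, 0.2575, 0.1584]
eef_rot: [-1.571, 0.0, 1.8]
force: [0.3, 0.2, -1.9]
grip_width: 0.0197
t 40.0 lon 549.61 lat 136.1 z 158.43 dF [-0.16  0.07 -0.71] dM [0.021 0.028]
```

View pics/s4.png

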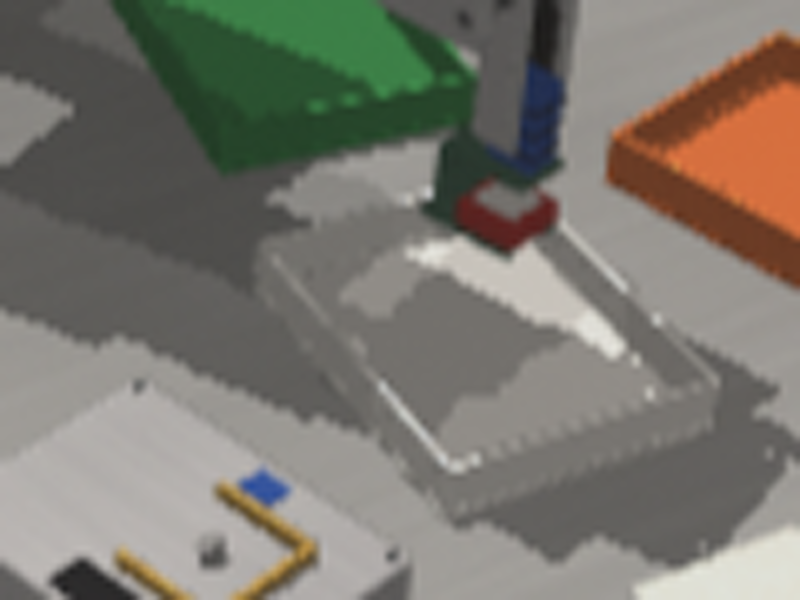

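```bash
python3 -m handwheel '[{"fingers":-1,"x":0,"y":0.004,"z":0,"spin":0},{"fingers":-1,"x":0,"y":0.011,"z":0,"spin":0},{"fingers":-1,"x":0,"y":0.02,"z":0,"spin":0},{"fingers":-1,"x":0,"y":0.031,"z":0,"spin":0},{"fingers":-1,"x":0,"y":0.042,"z":0,"spin":0},{"fingers":-1,"x":0,"y":0.053,"z":0,"spin":0},{"fingers":-1,"x":0,"y":0.062,"z":0,"spin":0},{"fingers":-1,"x":0,"y":0.069,"z":0,"spin":0},{"fingers":-1,"x":0,"y":0.074,"z":0,"spin":0},{"fingers":-1,"x":0,"y":0.076,"z":0,"spin":0}]'
python3 -m handwheel '[{"fingers":-1,"x":0,"y":0.0008,"z":0,"spin":0},{"fingers":-1,"x":0,"y":0.0016,"z":0,"spin":0},{"fingers":-1,"x":0,"y":0.0024,"z":0,"spin":0},{"fingers":-1,"x":0,"y":0.0032,"z":0,"spin":0},{"fingers":-1,"x":0,"y":0.004,"z":0,"spin":0},{"fingers":-1,"x":0,"y":0.0046,"z":0,"spin":0},{"fingers":-1,"x":0,"y":0.005,"z":0,"spin":0},{"fingers":-1,"x":0,"y":0.0052,"z":0,"spin":0},{"fingers":-1,"x":0,"y":0.0052,"z":0,"spin":0},{"fingers":-1,"x":0,"y":0.0052,"z":0,"spin":0}]'
python3 chk.py
```

```text
time_s: 41.05
ee_pos: [0.5044, 0.2569, 0.082]
eef_rot: [-1.57, 0.0, 1.799]
force: [-0.3, 0.5, -2.2]
grip_width: 0.02
time_s: 42.05
ee_pos: [0.5045, 0.2569, 0.0773]
eef_rot: [-1.571, 0.0, 1.799]
force: [0.4, -0.4, -1.3]
grip_width: 0.0198
t 42.15 lon 549.54 lat 136.11 z 77.27 dF [-0.27 -0.21 -0.26] dM [0.007 0.01 ]
```

```bash
python3 -m handwheel '[{"fingers":-1,"x":0,"y":0.0002,"z":0,"spin":0},{"fingers":-1,"x":0,"y":0.0004,"z":0,"spin":0},{"fingers":-1,"x":0,"y":0.0006,"z":0,"spin":0},{"fingers":-1,"x":0,"y":0.0008,"z":0,"spin":0},{"fingers":-1,"x":0,"y":0.0009,"z":0,"spin":0},{"fingers":-1,"x":0,"y":0.0009,"z":0,"spin":0},{"fingers":-1,"x":0,"y":0.0009,"z":0,"spin":0},{"fingers":-1,"x":0,"y":0.0009,"z":0,"spin":0},{"fingers":-1,"x":0,"y":0.0009,"z":0,"spin":0},{"fingers":-1,"x":0,"y":0.0009,"z":0,"spin":0}]'
python3 chk.py
```

```text
time_s: 43.15
ee_pos: [0.5045, 0.2569, 0.0764]
eef_rot: [-1.571, 0.0, 1.799]
force: [-0.2, -0.0, -0.5]
grip_width: 0.0196
t 43.25 lon 549.51 lat 136.11 z 76.39 dF [-0.42 -0.26  0.56] dM [-0.008  0.109]
```

The fork has reached the floor. Settle 0.2 mm, open, then rise.

```bash
python3 -m handwheel '[{"fingers":-1,"x":0,"y":0.0001,"z":0,"spin":0},{"fingers":-1,"x":0,"y":0.0002,"z":0,"spin":0},{"fingers":-0.5,"x":0,"y":0.0002,"z":0,"spin":0},{"fingers":-0.45,"x":0,"y":0.0002,"z":0,"spin":0},{"fingers":-0.3,"x":0,"y":0.0002,"z":0,"spin":0},{"fingers":-0.1,"x":0,"y":0.0002,"z":0,"spin":0},{"fingers":0.1,"x":0,"y":0.0002,"z":0,"spin":0},{"fingers":0.3,"x":0,"y":0.0002,"z":0,"spin":0},{"fingers":0.4,"x":0,"y":0.0002,"z":0,"spin":0},{"fingers":0.4,"x":0,"y":0.0002,"z":0,"spin":0}]'
python3 -m handwheel '[{"fingers":0.4,"x":0,"y":-0.004,"z":0,"spin":0},{"fingers":0.4,"x":0,"y":-0.012,"z":0,"spin":0},{"fingers":0.4,"x":0,"y":-0.025,"z":0,"spin":0},{"fingers":0.4,"x":0,"y":-0.045,"z":0,"spin":0},{"fingers":0.4,"x":0,"y":-0.065,"z":0,"spin":0},{"fingers":0.4,"x":0,"y":-0.085,"z":0,"spin":0},{"fingers":0.4,"x":0,"y":-0.105,"z":0,"spin":0},{"fingers":0.4,"x":0,"y":-0.125,"z":0,"spin":0},{"fingers":0.4,"x":0,"y":-0.14,"z":0,"spin":0},{"fingers":0.4,"x":0,"y":-0.14,"z":0,"spin":0}]'
python3 - <<'E'
from h import *
p,d=cams.camera("scene");cv2.imwrite("pics/s5.png",cv2.resize(p[130:250,215:375,::-1],(800,600),interpolation=cv2.INTER_CUBIC))
p,X,ok=cloud("scene",p,d)
r,g,b=p[...,0],p[...,1],p[...,2];R=ok&(abs(X[...,0]-.5)<.1)&(abs(X[...,1]-.257)<.09)
for nm,m in(('blue',R&(b>r+40)&(b>g+30)),('cap',R&(r>g+60)&(r>b+60))):
    print(nm,m.sum(),X[m].mean(0).round(3),X[m][:,2].max().round(3))
print(get_obs()['time_s'])
E
```

```text
time_s: 44.25
ee_pos: [0.5045, 0.2569, 0.0761]
eef_rot: [-1.571, 0.0, 1.799]
force: [-0.0, -0.4, -0.2]
grip_width: 0.0649
time_s: 45.25
ee_pos: [0.5051, 0.2572, 0.2193]
eef_rot: [-1.575, -0.001, 1.799]
force: [0.3, 0.1, -1.0]
grip_width: 0.0659
blue 30 [0.51  0.255 0.092] 0.096
cap 3 [0.522 0.249 0.025] 0.027
45.3
```

View pics/s5.png

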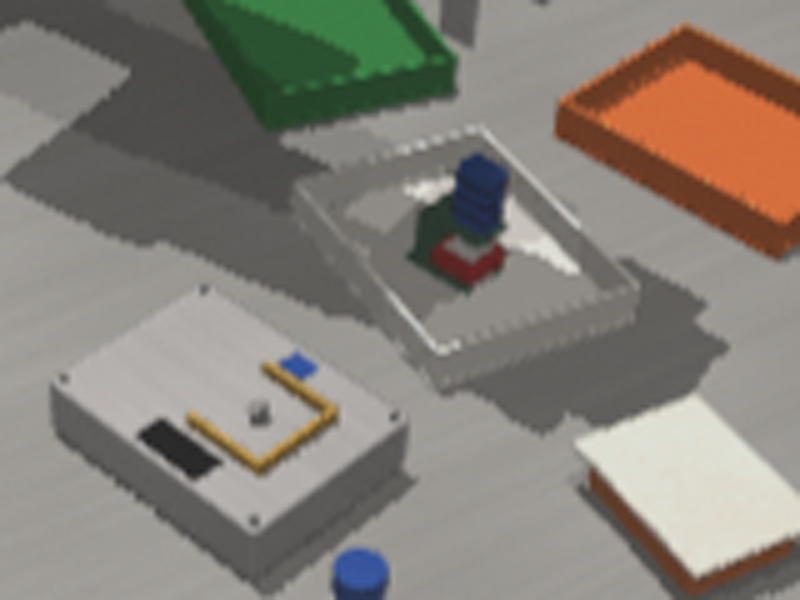

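The puller stands upright in the white tray (about (470,215)), with the cap in its fork at (467,258). The console shows a bare shaft, and the robot is clear.

```bash
python3 -c "
from station import workorder;print(workorder.hand_in())"
```

```text
the job is handed in; nothing more can be done
None
```

The cap is off, and the small blue-handled puller is standing in the white wash tray with the cap still in its fork. I handed the job in at about 45 s of the 58 s allowed; no verdict is reported.

- **Fitting the fork:** I touched the fork down on the bare panel with about 5 N to find the height. I then raised it 1.5 mm and slid it under the cap in small steps until it bore on the neck with about 4 N sideways. I backed off 0.2 mm before pulling, though about 3.5 N of side load was still there partway up. Both readings are below the 8 N limit.
- **Pulling and placing:** The cap came off on a straight, slow pull. I carried it gently to the tray and lowered it until the fork reached the floor (force change about 1 N). Then I released the handle and rose clear.

**Last checks:** The final picture shows:
- the puller upright in the tray with the cap level in the fork;
- the console shaft bare;
- one meal tray and the top of the bottle apparently undisturbed; the other meal tray was out of the crop, but the arm never went near it.

**What I could not confirm:**
- Force readings come only between moves, so I never saw the peak pull force. The highest I read was about 3.5 N sideways and 2 N upward.
- One early hint of contact (a small moment reading) did not repeat on the next step. I went on until the contact was clear.
- A colour check for the cap in the top camera found nothing after the pull. I relied on the scene camera, which showed it clearly.

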